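# Rinse the dip probe in the guided well

## Task

Prime the rinse station by pressing the cap of its pump bottle fully down and letting it spring back up. Then take the dip probe out of its stand and lower its stem, upright, through the centre of the steel guide hole on top of the rinse well until the small black ring on the stem is level with the rim of the hole, without the probe touching any part of the station. Finish while still holding the probe there in the gripper, still and centred in the hole, and leave the bottles and the slide box where they stand.

Things in the scene. Friction and masses are not known exactly. Their poses are not given: they have to be found in the camera images.
- pump_cap (a joint): travel of the sprung white pump cap, m: 0 = up at rest, 0.008 = fully down; it is pushed straight down against a spring (about 2 N at first, 6 N fully down) and comes back up by itself
- pump_top (a point): centre of the top face of the pump cap, a white disc 36 mm across and 14 mm tall on top of the white pump bottle (62 mm across) of the rinse station; 152 mm above the table when up, moves with the cap
- well_mouth (a point): centre of the upper rim of the guide hole, 100 mm above the table: a round vertical steel bush on top of the rinse well, 37 mm outside, 26 mm inside, 20 mm long, standing 14 mm above a square white lid 74 mm wide. z up. Below the bush the well is 60 mm wide; its floor is 86 mm below the rim
- probe_grip (a point): centre of the white handle of the dip probe, where it is grasped from above: a block 28 mm (its x) by 20 mm (its y) by 56 mm tall (z, up), with a 3 mm button on top. From 38 to 43 mm under this point is a round black flange 30 mm across, then a straight steel stem 10 mm across that ends 148 mm under this point. About 0.08 kg
- probe_ring (a point): centre of the small black immersion ring (13.6 mm across, 3 mm thick) round the stem, on the stem's axis, 60 mm above the tip and 88 mm under the handle's centre; z along the stem, up
- probe_tip (a point): lower end of the stem, on its axis
- reagent_amber_mid (a point): middle of an amber dropper bottle, 35 mm across, 74 mm tall, loose, near the probe stand on its far side; to be left alone
- slides_mid (a point): middle of a small slide box, 62 x 84 x 32 mm, loose, at the front of the table; to be left alone
- reagent_small_mid (a point): middle of a white dropper bottle, 33 mm across, 68 mm tall, loose, behind the work; to be left alone
- station: the rinse station, fixed to the table: a grey plate 225 x 105 mm, 8 mm thick; origin under its centre, x along it. The pump bottle stands at +62 mm x, the white round rinse well at -62 mm x; a thin steel feed pipe between the two rises to 122 mm above the table
- probe_stand: the fixed stand in which the probe hangs loose and upright by its flange at the start: round grey foot 86 mm across, upright aluminium tube 32 mm outside, 22 mm inside, rim 120 mm above the table; origin under its centre. Lifting the probe straight up by 110 mm clears the rim
Things that resemble listed ones, but are neither listed nor needed, are in the scene too. Of the things that look like the part that bears probe_grip, the largest one is meant.

How it is judged (in metres and radians):
On the way, in this order (a step that is already met when the one before it is completed fails the run):
1. the pump cap is pressed down (over 6 of its 8 mm) (value of joint pump_cap above 0.006 m), for 0.05 s.
2. the pump cap has sprung back up (value of joint pump_cap below 0.0015 m), for 0.1 s.
3. the probe is lifted clear of its stand (height (world z) of probe_tip above 0.12 m), for 0.1 s.
At the end, for the whole second after the job is handed in: The gripper holds the probe (over 1 N), at rest and upright (within 0.1 rad), its ring within 8 mm of the height of the guide hole's rim and within 4.5 mm of the hole's axis, its tip within 8 mm of that axis, nothing of the probe touching the station, and the pump cap up (z of probe_ring in the frame of well_mouth between -0.008 and 0.008 m and horizontal distance between probe_ring and well_mouth below 0.0045 m and horizontal distance between probe_tip and well_mouth below 0.008 m and angle between probe_tip's own z axis and vertical below 0.1 rad and linear speed of probe below 0.02 m/s and contact force between the fingers and probe above 1 N and contact force between probe and station below 0.2 N and value of joint pump_cap below 0.0015 m); the arm keeps its last pose, push and grip.
It fails at once if the probe touched the rinse station (contact force between probe and station above 0.3 N).
It fails at once if a bottle or the slide box was moved by more than 20 mm (distance of any of reagent_amber_mid, slides_mid, reagent_small_mid from where it was at the start of the episode above 0.02 m).
It also fails if it takes over 61 s, if anything falls off the work surface, if the arm or the gripper's body presses on something with over 40 N, if the wrist force passes 120 N, or if a joint passes its speed limit or range.

## Robot

A 6-joint arm with a two-finger parallel gripper is mounted at the origin on a cart in front of the work surface, level with it; the furniture and walls round the work are solid. World frame = base frame: x ahead of the robot, y to its left, z up, the work surface at z = 0. Lengths are in mm, angles in rad, forces in N, time in s.
With the tool pointing down it reaches from about 275 to 825 mm from the base axis. Payload 5.2 kg.
Tool frame: the origin (TCP) lies at the very end of the fingers, on their centre line; the grasp point (between the pads) lies 19 mm behind it; z points along the fingers, y is the line along which they close (so a half turn about z gives the same grasp; the last joint's range is limited). The gripper opens to 93 mm and grips with 3 to 60 N. Pads are 15 mm wide; open, the fingers measure 128 mm over their backs; the gripper's body (75 mm by 188 mm) begins 65 mm behind the grasp point.
Start: joints at [-1.552, 0.259, 1.535, -0, 1.348, -0.203], TCP at [121.013, -536.527, 218.653] pointing down, gripper open.
Joint ranges: [-3.14, 3.14], [-0.91, 2.08], [0.19, 2.58], [-1.22, 4.36], [0.22, 2.71], [-3.12, 3.12]. Speed limits (rad/s): [2.57, 2.57, 3.14, 3.14, 3.14, 3.14].

## Interface

Orientations are given as [roll, pitch, yaw] about the fixed x, y, z axes, in that order (R = Rz(yaw) Ry(pitch) Rx(roll)).
In Python, from bench import robot gives the robot as it stands. The module is installed in compiled form; this text tells all that it offers. Calls block until the motion is done:
- robot.move_ptp(position, orientation): joint-space move of the TCP to a pose.
- robot.move_linear(position, ori=None, speed=150, f_stop=None): straight line of the TCP; ori=None keeps the orientation; speed is the mean speed in mm/s. With f_stop (N) it stops when the force on the tool has changed by that much, and returns True; else False.
- robot.move_j(angles): joint-space move.
- robot.move_gripper(opening): opening from 0.0 (shut) to 1.0 (fully open); the grip force is fixed at half the most; returns when the fingers have stopped.
- robot.sleep(seconds).
- robot.inverse_kinematics(position, orientation): joint angles nearest the present ones, or None.
- robot.get_image(name): name is "scene" or "side" or "wrist"; returns a dict with "img" (384x512x3 uint8, blue, green, red), "fovy" (degrees; the focal length in pixels is half the picture's height over the tangent of half this angle, whatever the lens; pixels are square), "cx", "cy" (the principal point, pixels), "k1" (the pictures are not rectified: a ray, as slopes to the right and down, at radius r is drawn at 1 + k1 r^2 times it, then the intrinsics apply), "eye" and "orientation" of the camera in the world. Camera axes: x right, y down, z forward; pixel columns grow to the right and rows downward; lengths in mm; the calibration is good to about 2 mm. A picture is of the moment at which its call begins. There is no depth.
A pose or a line that the arm cannot do raises robot.MotionError and nothing moves.
- robot.hand_in(): hands the job in; it is judged then, once.
Readings, each from a call of its own:
- robot.current_t(): time.
- robot.current_qpos(): joint angles.
- robot.current_joint_vel(): joint speeds.
- robot.current_joint_efforts(): joint torques, N m.
- robot.current_tcp_pos(): TCP position.
- robot.current_eef_rot(): TCP orientation.
- robot.current_contact_force(): force on the tool from outside, world axes, zero at the start.
- robot.current_ft_torque(): the same for the moment, N m.
- robot.current_gripper_width(): opening from 0.0 (shut) to 1.0 (fully open).
- robot.current_finger_force(): force on a finger pad.
Only numpy, scipy, OpenCV 4.12 (cv2) and the standard library are available. Lean on these libraries where they do the work, as an engineer would, in place of code of your own. Each camera call takes 0.05 s, during which the arm holds its last target. There are 200 camera calls.

## Working session

There is one attempt and no reset: what is moved stays moved. The work goes in short steps, each a Python script; the robot and the scene stay as the last script left them, time stands still between calls to the robot, and variables do not carry over. Pictures are saved under pics/ and viewed, at most 10 in all, crops included, and the job is handed in when it is done.

```bash
mkdir -p pics; cat > h.py <<'E'
import numpy as np, cv2
from scipy.spatial.transform import Rotation as R
from bench import robot
def shot(n,f=None):
    d=robot.get_image(n)
    if f: cv2.imwrite('pics/'+f,d['img'])
    return d
def K(d):
    f=d['img'].shape[0]/2/np.tan(np.radians(d['fovy'])/2)
    return f
def Rm(d):
    return R.from_euler('xyz',d['orientation']).as_matrix()
def ray(d,u,v):
    f=K(d); p=np.array([(u-d['cx'])/f,(v-d['cy'])/f]); q=p.copy()
    for _ in range(30): q=p/(1+d['k1']*(q@q))
    return np.array(d['eye'],float),Rm(d)@np.array([q[0],q[1],1.])
def onz(d,u,v,z):
    e,r=ray(d,u,v); return e+r*(z-e[2])/r[2]
def proj(d,P):
    c=Rm(d).T@(np.array(P,float)-d['eye']); q=c[:2]/c[2]; q=q*(1+d['k1']*(q@q))
    return q*K(d)+[d['cx'],d['cy']]
def tri(*rs):
    A=0;b=0
    for e,r in rs:
        r=r/np.linalg.norm(r); M=np.eye(3)-np.outer(r,r); A=A+M; b=b+M@e
    return np.linalg.solve(A,b)
E
python3 - <<'E'
from h import *
for n in ['scene','side','wrist']:
    d=shot(n,n+'0.png'); print(n,{k:d[k] for k in d if k!='img'})
a=cv2.imread('pics/scene0.png');b=cv2.imread('pics/side0.png')
print(robot.current_t(),robot.current_eef_rot())
E
```

```text
scene {'fovy': 42.75859579046768, 'cx': 255.23951812817862, 'cy': 192.58739506981814, 'k1': -0.10955486866193051, 'eye': array([  33.07503298, -848.98314063,  748.27220824]), 'orientation': array([-2.14349633, -0.01027573, -0.55848338])}
side {'fovy': 47.68488020613048, 'cx': 251.31015521339327, 'cy': 194.40824439088377, 'k1': -0.10913288660417596, 'eye': array([ 330.68422606, -916.78974531,  555.35000455]), 'orientation': array([-2.01133582, -0.01733989, -0.22549806])}
wrist {'fovy': 68.02780390733935, 'cx': 253.45739490770902, 'cy': 191.78689097555193, 'k1': -0.05203325602324681, 'eye': array([ 201.23123241, -518.06754329,  384.55776539]), 'orientation': array([ 2.84541390e+00,  2.03152671e-03, -1.34803614e+00])}
0.15 [-3.14024911e+00 -2.86544868e-04  2.21826175e-01]
```

View pics/scene0.png

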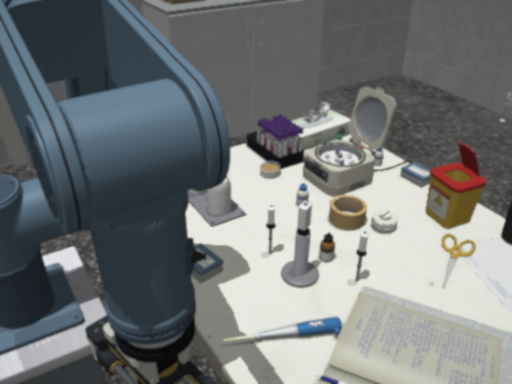

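View pics/side0.png

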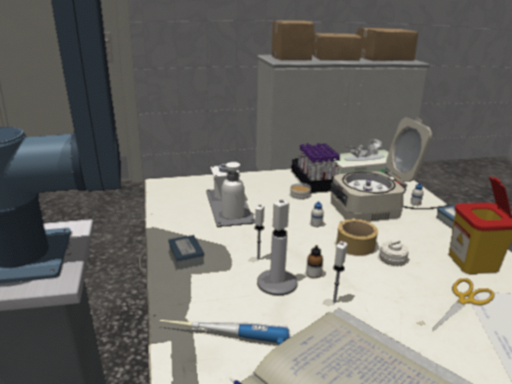

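The side view shows the pump cap at about (232,167), with the well hidden behind it near (220,180). The probe handle is at (281,215) and its stand foot at (277,281). The smaller decoy probes are at (260,215) and (341,255). Next I'll get rough positions and look from above with the wrist camera.

```bash
python3 - <<'E'
from h import *
s=shot('side');c=shot('scene')
cap=onz(s,232,166,152);print('cap',cap)
ft=onz(s,277,282,4);h=tri(ray(s,281,201),ray(c,305,204));print('foot',ft,'handletop',h, onz(c,299,273,4))
print('box',onz(s,187,250,16),'amber',onz(s,315,262,37),'small white',onz(s,317,215,34), 'decoys',onz(s,258,258,0),onz(s,336,302,0))
print('plate', onz(s,233,220,8))
print('robot cam off', (lambda T:T.as_matrix().T@(shot('wrist')['eye']-robot.current_tcp_pos()))(R.from_euler('xyz',robot.current_eef_rot())))
m=(cap+ft)/2
for yaw in np.arange(-3,3.1,.5):
    q=robot.inverse_kinematics([m[0],m[1],380],[np.pi,0,yaw]); print(round(yaw,1), None if q is None else np.round(q,2))
E
```

```text
cap [518.50898466  88.78375034 152.        ]
foot [ 558.21226215 -208.51850263    4.        ] handletop [ 556.50251548 -211.50205335  194.61629246] [ 558.97286749 -206.97834809    4.        ]
box [384.40121874 -66.59801627  16.        ] amber [ 642.96484205 -200.11059039   37.        ] small white [725.45635499   6.06732121  34.        ] decoys [ 542.12105353 -106.78351891    0.        ] [ 656.92156896 -291.73728185    0.        ]
plate [517.12512515  68.41066239   8.        ]
robot cam off [  82.27658462   -0.21902097 -166.51505702]
-3.0 [-0.32  0.19  1.24  0.    1.71 -2.03]
-2.5 [-0.32  0.19  1.24  0.    1.71 -2.53]
-2.0 [-0.32  0.19  1.24  0.    1.71 -3.03]
-1.5 [-0.32  0.19  1.24 -0.    1.71  2.75]
-1.0 [-0.32  0.19  1.24 -0.    1.71  2.25]
-0.5 [-0.32  0.19  1.24 -0.    1.71  1.75]
0.0 [-0.32  0.19  1.24 -0.    1.71  1.25]
0.5 [-0.32  0.19  1.24 -0.    1.71  0.75]
1.0 [-0.32  0.19  1.24 -0.    1.71  0.25]
1.5 [-0.32  0.19  1.24  0.    1.71 -0.25]
2.0 [-0.32  0.19  1.24  0.    1.71 -0.75]
2.5 [-0.32  0.19  1.24  0.    1.71 -1.25]
3.0 [-0.32  0.19  1.24  0.    1.71 -1.75]
```

```bash
python3 - <<'E'
from h import *
robot.move_linear([121,-536,400],speed=250)
robot.move_ptp([480,-120,380],[np.pi,0,0])
a=shot('wrist','w1.png')
robot.move_ptp([440,130,380],[np.pi,0,0])
b=shot('wrist','w2.png'); s=shot('scene','s2.png'); shot('side','sd2.png')
print(robot.current_t())
cv2.imwrite('pics/w12.png',cv2.resize(np.hstack([a['img'],b['img']]),(800,300),interpolation=cv2.INTER_AREA))
import pickle;pickle.dump((a,b,s),open('w.pkl','wb'))
E
```

```text
4.35
```

View pics/w12.png

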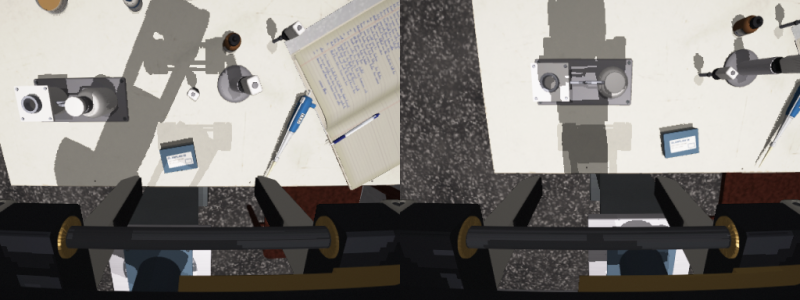

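View pics/w2.png

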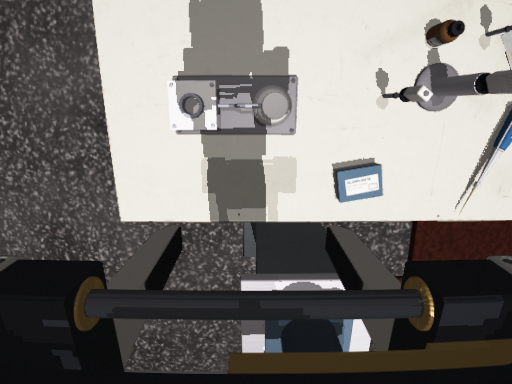

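In w2 the bush is at about (192,105) and the pump cap at about (273,103). The plate runs along world y, with the well on the left (+y) end. Next I'll compute these and take close views of each from above.

```bash
python3 - <<'E'
from h import *
import pickle;a,b,s=pickle.load(open('w.pkl','rb'))
print('well',onz(b,192,105,100),'cap',onz(b,274,101,152))
for p in [(171,76),(297,76),(297,134),(175,134)]: print('pl',onz(b,*p,8))
k=512/400
print('a: well',onz(a,31*k,103*k,100),'cap',onz(a,76*k,105*k,152),'handle',onz(a,254*k,85*k,194))
# close views, camera looking along tilted axis: put targets under camera
w=onz(b,192,105,100);h=onz(a,254*k,85*k,194);c=onz(b,274,101,152)
ims=[]
for n,t,z in [('well',w,300),('cap',c,310),('probe',h,330)]:
    robot.move_ptp([t[0]-110,t[1],z],[np.pi,0,0])
    d=shot('wrist');ims.append(d);print(n,np.round(proj(d,t)),robot.current_t())
pickle.dump(ims,open('c.pkl','wb'))
cr=[]
for d,t in zip(ims,[w,c,h]):
    u,v=np.round(proj(d,t)).astype(int); u0=max(u-90,0);v0=max(v-110,0)
    print(u0,v0); cr.append(cv2.resize(cv2.copyMakeBorder(d['img'],0,99,0,99,cv2.BORDER_CONSTANT)[v0:v0+200,u0:u0+180],None,fx=1.48,fy=1.48))
cv2.imwrite('pics/cl.png',np.hstack(cr))
E
```

```text
well [523.38922433 222.26354606 100.        ] cap [528.22119232 102.09674576 152.        ]
pl [573.80847322 276.27019057   8.        ]
pl [573.24506138  52.01104961   8.        ]
pl [471.15081679  47.91498813   8.        ]
pl [471.38143752 276.40503636   8.        ]
a: well [525.40513332 220.06843752 100.        ] cap [524.89404523  96.6483855  152.        ] handle [ 558.31584154 -206.28589405  194.        ]
well [253.  82.] 4.9667
cap [252.  80.] 5.5667
probe [255.  77.] 6.8
163 0
162 0
165 0
```

View pics/cl.png

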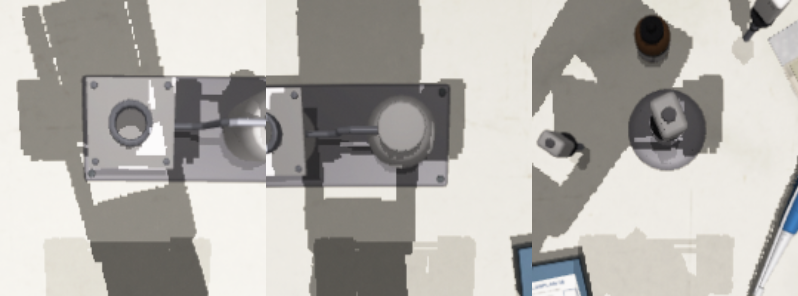

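The close views show the bush ring at crop (131,123), the cap disc at (403,126), and a probe handle turned by about 20° with its button near (668,114). I'll measure the ring and cap with contours and zoom in on the handle.

```bash
python3 - <<'E'
from h import *
import pickle;ims=pickle.load(open('c.pkl','rb'))
w,c,p=ims
print('well',onz(w,163+131/1.48,123/1.48,100),'cap',onz(c,162+137/1.48,126/1.48,152),'btn',onz(p,165+136/1.48,114.5/1.48,194))
def z(d,u,v,r=24,k=10): return cv2.resize(d['img'][v-r:v+r+12,u-r:u+r],None,fx=k*.55*1.0,fy=k*.55,interpolation=cv2.INTER_CUBIC)
cv2.imwrite('pics/z.png',np.hstack([z(w,251,83),z(c,255,85),z(p,257,82)]))
# refine dark hole edge ellipse (bush upper rim outer/inner) by threshold
g=cv2.cvtColor(w['img'],cv2.COLOR_BGR2GRAY)[60:110,228:278]
for th in (60,80,100,120):
    cs,_=cv2.findContours((g<th).astype(np.uint8),cv2.RETR_LIST,cv2.CHAIN_APPROX_NONE)
    for k in cs:
        if 20<len(k)<200:
            e=cv2.fitEllipse(k);P=onz(w,e[0][0]+228,e[0][1]+60,100);print(th,len(k),np.round(e[0],1),np.round(e[1],1),np.round(P,1))
E
```

```text
well [522.54667807 224.35889448 100.        ] cap [522.89736427  99.50787552 152.        ] btn [ 557.81084673 -207.67719622  194.        ]
80 54 [23.  21.7] [19.5 20.4] [524.2 224.9 100. ]
100 31 [18.  30.7] [11.2 20.9] [513.7 231.2 100. ]
100 86 [22.9 22.5] [21.2 22.1] [523.2 225.1 100. ]
120 48 [22.6 30. ] [12.3 15.8] [514.6 225.5 100. ]
120 31 [11.9 25.1] [ 3.9 14.7] [520.2 238.5 100. ]
120 91 [22.5 23.1] [27.9 30.9] [522.6 225.6 100. ]
```

View pics/z.png

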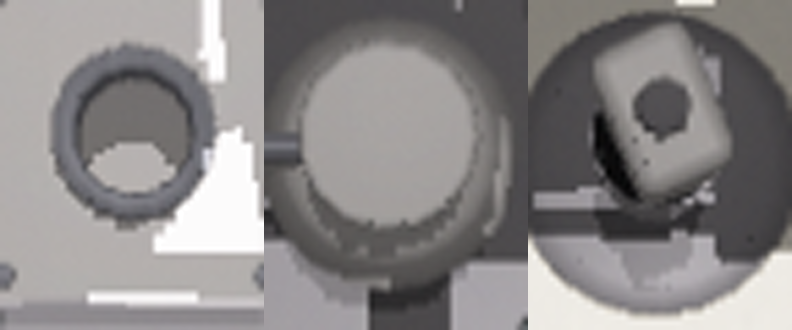

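Well about (523,225), cap about (522,101), probe about (558,-207) with handle yaw about 0.38. Now I'll press the pump.

```bash
python3 - <<'E'
from h import *
import pickle;w,c,p=pickle.load(open('c.pkl','rb'))
print(onz(w,251.1,83,100),onz(c,253.4,85.5,152))
# handle top corners (zoom px) -> world
P=[onz(p,233+(x-528)/5.5,58+y/5.5,191)[:2] for x,y in [(598,62),(682,22),(732,145),(650,197)]]
print(np.round(P,1),np.mean(P,0),[np.arctan2(*(P[i]-P[j])[::-1]) for i,j in [(0,3),(1,2)]])
t=onz(c,253.4,85.5,152)
robot.move_gripper(0)
robot.move_ptp([t[0],t[1],220],[np.pi,0,0])
robot.move_linear([t[0],t[1],160],speed=80)
f0=robot.current_contact_force()
print(robot.move_linear([t[0],t[1],142],speed=25,f_stop=15),robot.current_tcp_pos(),robot.current_contact_force()-f0)
robot.sleep(.15); print(robot.current_tcp_pos(),robot.current_contact_force()-f0)
s=shot('side','press.png')
robot.move_linear([t[0],t[1],230],speed=100)
robot.sleep(.1); print(robot.current_t())
E
```

```text
[522.67111058 224.86215664 100.        ] [522.52497843 100.77323169 152.        ]
[[ 565.7 -196.5]
 [ 572.6 -211.7]
 [ 551.4 -221.1]
 [ 542.2 -206. ]] [ 557.97734687 -208.84415099] [np.float64(0.3855287320054282), np.float64(0.41813371738907623)]
True [522.92806216 100.80393443 144.37072153] [-2.00286267  0.65001445  5.03264847]
[522.8995772  100.81782354 144.28894162] [-2.2309528  -0.75046781  4.93406337]
12.375
```

Travel should be about 7.7 mm, but the force reading leaves some doubt. A second, firmer press is cheap and harmless, so I'll do that before fetching the probe.

```bash
python3 - <<'E'
from h import *
x,y=522.5,100.8
robot.move_linear([x,y,156],speed=120)
f0=robot.current_contact_force()
print(robot.move_linear([x,y,140],speed=30,f_stop=28),robot.current_tcp_pos(),robot.current_contact_force()-f0)
robot.sleep(.1); print(robot.current_tcp_pos(),robot.current_contact_force()-f0)
robot.move_linear([x,y,250],speed=150)
robot.move_gripper(1)
yaw=.40
robot.move_ptp([558,-208,290],[np.pi,0,yaw])
d=shot('wrist','pre.png');s=shot('side')
print(robot.current_t(),robot.current_eef_rot(),proj(d,[558,-208,191]),proj(s,[558,-208,194]),proj(s,[558,-208,163]))
i=s['img'];cv2.imwrite('pics/pre2.png',np.hstack([cv2.resize(d['img'],(512,384)),cv2.resize(i[100:320,200:365],(288,384))]))
E
```

```text
True [523.5726163  100.81041188 144.26533519] [-2.12739568  0.57032629  5.38187351]
[523.5466316  100.817797   144.24342668] [-2.69079719  0.14571593  5.83491822]
17.35 [-3.14114700e+00 -1.61823191e-04  4.01445950e-01] [254.45448084 193.35508735] [281.19445363 200.46869285] [280.43942298 214.88569318]
```

View pics/pre2.png

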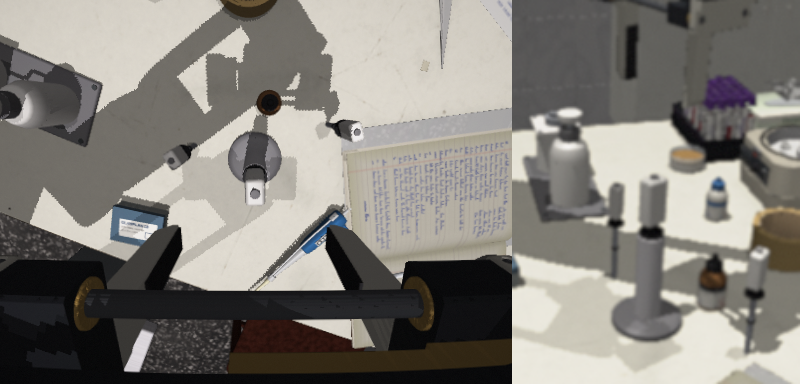

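The handle is at (255,192), exactly as predicted and aligned with the gripper. Grasping it now and lifting.

```bash
python3 - <<'E'
from h import *
yaw=.40
robot.move_linear([558,-208,144],speed=120)
robot.move_gripper(0)
print('w',robot.current_gripper_width()*93,robot.current_finger_force())
robot.move_linear([558,-208,290],speed=100)
print('w',robot.current_gripper_width()*93,robot.current_finger_force(),robot.current_t())
robot.move_ptp([522.7,224.9,320],[np.pi,0,yaw])
robot.sleep(.3)
d=shot('wrist');s=shot('side');c=shot('scene')
import pickle;pickle.dump((d,s,c,robot.current_tcp_pos()),open('g.pkl','wb'))
print(robot.current_t(),robot.current_tcp_pos(),robot.current_eef_rot())
for n in(d,s,c): print([np.round(proj(n,[522.7,224.9,320+19-k]),1) for k in(0,88,148)], np.round(proj(n,[522.7,224.9,100])))
u=proj(s,[522.7,224.9,220]).astype(int);v=proj(c,[522.7,224.9,220]).astype(int)
f=lambda m,u:cv2.resize(m['img'][max(u[1]-90,0):u[1]+70,u[0]-40:u[0]+40],(192,384),interpolation=cv2.INTER_CUBIC)
print(u,v)
cv2.imwrite('pics/g.png',np.hstack([cv2.resize(d['img'][:300,150:400],(320,384)),f(s,u),f(c,v)]))
E
```

```text
w 19.85783461442007 29.90556389093399
w 20.089181623982412 29.905444085597992 21.45
23.5 [522.84567337 224.61153323 319.95545208] [-3.14158237e+00  5.97957894e-05  3.99437091e-01]
[array([252.2, 253.1]), array([252.7, 203.1]), array([252.8, 184.7])] [253. 167.]
[array([224.1,  81.4]), array([224.3, 113.9]), array([224.4, 135.1])] [225. 166.]
[array([191.4,  74.9]), array([193.3, 107.8]), array([194.5, 129. ])] [196. 159.]
[224 124] [193 118]
```

View pics/g.png

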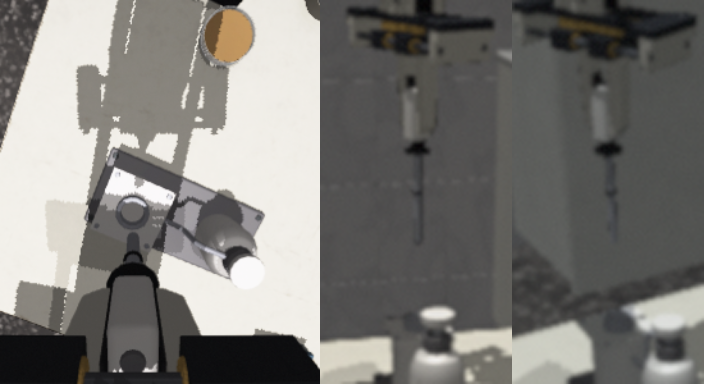

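The probe is held upright. Its tip is at crop (133,232) and the bush at (133,211), close to prediction. I'll lower the tip to just above the rim and measure from near with two yaws.

```bash
python3 - <<'E'
from h import *
import pickle
x,y=522.7,224.9
L=[];out=[]
for yaw in (-.35,.40,1.1):
    robot.move_ptp([x,y,252],[np.pi,0,yaw]); robot.sleep(.25)
    d=shot('wrist');p=robot.current_tcp_pos();L.append((d,p))
    t=proj(d,[p[0],p[1],p[2]+19-148]);m=proj(d,[x,y,100]);print(p,'tip',t,'mouth',m)
    u,v=np.round(m).astype(int);out.append(cv2.resize(d['img'][v-24:v+26,u-22:u+22],(264,300),interpolation=cv2.INTER_CUBIC));print(u-22,v-24)
pickle.dump(L,open('n.pkl','wb'));print(robot.current_t())
cv2.imwrite('pics/n.png',np.hstack(out))
E
```

```text
[522.93332697 224.96189029 252.54770827] tip [254.02968703 184.58986786] mouth [254.13077683 179.32206534]
232 155
[522.69693142 224.89607338 251.99820496] tip [253.52372022 184.69289908] mouth [253.52554829 179.35189468]
232 155
[522.69031502 224.90277896 252.01653283] tip [253.08586911 184.64778701] mouth [253.12411738 179.31127657]
231 155
26.6083
```

View pics/n.png

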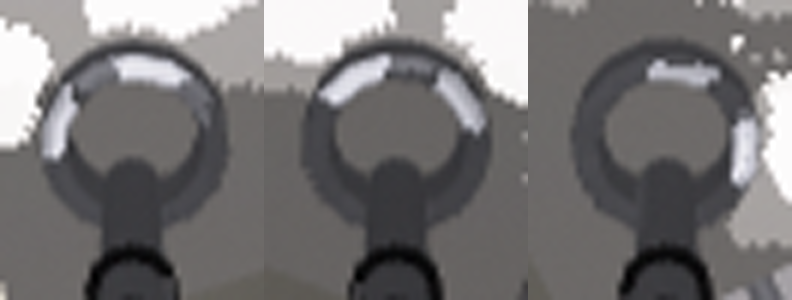

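Ring x-centres are 135, 132.5 and 136 in the three panels, against stem x-positions of 131, 131 and 136. The lateral fit is under 1 mm. I'll check the depth direction numerically by comparing the projected rim top and tip far edge with what was seen.

```bash
python3 - <<'E'
from h import *
import pickle
L=pickle.load(open('n.pkl','rb'))
x,y=522.7,224.9
th=np.linspace(0,2*np.pi,200)
for d,p in L:
    def box(cx,cy,z,r):
        q=np.array([proj(d,[cx+r*np.cos(a),cy+r*np.sin(a),z]) for a in th]); return np.round([q[:,0].min(),q[:,0].max(),q[:,1].min(),q[:,1].max()],1)
    u0,v0=np.round(proj(d,[x,y,100])).astype(int)-[22,24]
    f=lambda b:np.round((b-[u0,u0,v0,v0])*6,0)
    print('outer',f(box(x,y,100,18.5)),'inner',f(box(x,y,100,13)),'tip',f(box(p[0],p[1],p[2]+19-148,5)))
E
```

```text
outer [ 37. 229.  52. 238.] inner [ 65. 200.  80. 211.] tip [104. 160. 151. 204.]
outer [ 33. 225.  52. 238.] inner [ 62. 197.  80. 211.] tip [101. 157. 151. 205.]
outer [ 37. 229.  51. 238.] inner [ 65. 200.  80. 211.] tip [104. 160. 151. 205.]
```

The camera is on the tool's +x side, so the outer edge seen at the top of the image is the bush's lower wall. The inner rim (top at about 80) agrees with prediction. The tip sits about 1 mm towards tool −x, so I'll correct by 1 mm and descend.

```bash
python3 - <<'E'
from h import *
yaw=.40
x,y=522.7+1*np.cos(yaw),224.9+1*np.sin(yaw)
robot.move_ptp([x,y,252],[np.pi,0,yaw]); robot.sleep(.2)
f0=robot.current_contact_force()
robot.move_linear([x,y,169],speed=40); robot.sleep(.4)
print(robot.current_tcp_pos(),robot.current_eef_rot(),robot.current_contact_force()-f0,robot.current_finger_force(),robot.current_t())
d=shot('wrist');s=shot('side');c=shot('scene')
o=[]
for m,r in ((d,30),(s,22),(c,22)):
    u,v=np.round(proj(m,[x,y,110])).astype(int); print(u-r,v-r,proj(m,[x,y,100]))
    o.append(cv2.resize(m['img'][v-r:v+r,u-r:u+r],(264,264),interpolation=cv2.INTER_CUBIC))
cv2.imwrite('pics/f.png',np.hstack(o))
E
```

```text
[523.6381612  225.29598774 169.01322605] [ 3.14155175e+00 -1.97459458e-05  4.00049609e-01] [-0.96209676  0.74703623  0.70614998] 29.905425310134888 30.1417
224 177 [253.51216549 203.04910642]
203 140 [224.9791333 165.5801234]
174 134 [196.60019082 159.18585194]
```

View pics/f.png

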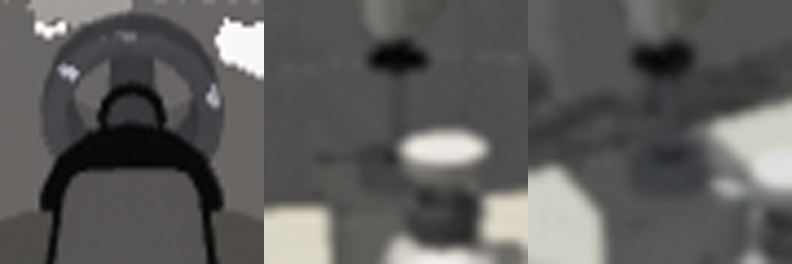

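The wrist view shows the ring (crop x 100–165) centred laterally in the hole (73–192). In the scene view the ring sits at the rim (665,155), where (664,151) was predicted. One last check of the depth direction.

```bash
python3 - <<'E'
from h import *
d=shot('wrist');x,y=523.64,225.3
th=np.linspace(0,2*np.pi,200)
def box(cx,cy,z,r):
    q=np.array([proj(d,[cx+r*np.cos(a),cy+r*np.sin(a),z]) for a in th]); b=np.array([q[:,0].min(),q[:,0].max(),q[:,1].min(),q[:,1].max()]); return np.round((b-[224,224,177,177])*4.4)
print('inner@well est',box(522.7,224.9,100,13),'ring@tcp',box(x,y,101.5,6.8),'flange',box(x,y,150,15), 'flange low',box(x,y,145,15))
g=d['img'][177:237,254-3:254+4].mean((1,2)); print([(round((i+.5)*4.4),int(a)) for i,a in enumerate(g[:32])])
g=d['img'][177:237,242:246].mean((1,2)); print([(round((i+.5)*4.4),int(a)) for i,a in enumerate(g[:32])])
print(robot.current_contact_force(),robot.current_t())
E
```

```text
inner@well est [ 65. 195.  57. 180.] ring@tcp [ 96. 164.  84. 149.] flange [ 37. 223. 129. 300.] flange low [ 39. 221. 119. 287.]
[(2, 126), (7, 125), (11, 113), (15, 76), (20, 61), (24, 59), (29, 60), (33, 82), (37, 94), (42, 81), (46, 71), (51, 69), (55, 64), (59, 59), (64, 58), (68, 58), (73, 57), (77, 58), (81, 53), (86, 27), (90, 10), (95, 20), (99, 47), (103, 57), (108, 58), (112, 58), (117, 58), (121, 51), (125, 25), (130, 9), (134, 11), (139, 9)]
[(2, 158), (7, 158), (11, 157), (15, 157), (20, 148), (24, 100), (29, 67), (33, 61), (37, 60), (42, 65), (46, 72), (51, 74), (55, 74), (59, 72), (64, 71), (68, 73), (73, 81), (77, 92), (81, 100), (86, 102), (90, 102), (95, 102), (99, 102), (103, 99), (108, 89), (112, 85), (117, 82), (121, 79), (125, 76), (130, 57), (134, 34), (139, 17)]
[-0.74138141 -0.30638067 -0.84229048] 30.3417
```

```bash
python3 -c "
from bench import robot
print(robot.hand_in())"
```

```text
the job is handed in; nothing more can be done
None
```

I pressed the pump cap to its stop and released it, and the job was handed in at about 30 s, no verdict shown, with the probe held still and upright in the guide hole, centred and ring-level to within about 1–2 mm by the cameras, and no sign that it touched the station.

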